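Open the push-button document box

TASK

Open the grey steel document box by its lock. With the fingertips, picking nothing up, press the keys of the code lightly, each straight down until it stays in: first the second key from the left, then the rightmost, then the middle one, leaving the other two keys up. Then push the catch at the right end of the deck across to the right until the lid springs up; leave it open, the box where it stands and the things around it undisturbed.

Things in the scene. Friction and masses are not known exactly. Their poses are not given: they have to be found in the camera images.
- box: grey steel document box, 300 mm wide (its y), 220 mm deep (its x), 80 mm high, 3 kg, standing loose on the desk on rubber feet. Origin: centre of its underside; its z up, its x away from its front towards the lid's hinge, its y to the left along the row of keys. The front 88 mm of its top is a fixed deck, level, 80 mm above the desk, with the keys and the catch; the rest of the top is the lid, flush with the deck
- key_1 (a joint): travel of the leftmost key in m: 0 up, 0.007 fully down. It moves straight down, takes about 2.5 N and stays down; nothing lifts it again
- key_1_top (a point): centre of the flat top of the leftmost key: round steel key 18 mm across, its top 10 mm above the deck when up and 3 mm when down; the keys stand 36 mm apart in one row along the box's y, 66 mm in front of the box's middle
- key_2 (a joint): travel of the second from the left key in m: 0 up, 0.007 fully down. It moves straight down, takes about 2.5 N and stays down; nothing lifts it again
- key_2_top (a point): centre of the flat top of the second from the left key: round steel key 18 mm across, its top 10 mm above the deck when up and 3 mm when down; the keys stand 36 mm apart in one row along the box's y, 66 mm in front of the box's middle
- key_3 (a joint): travel of the middle (third) key in m: 0 up, 0.007 fully down. It moves straight down, takes about 2.5 N and stays down; nothing lifts it again
- key_3_top (a point): centre of the flat top of the middle (third) key: round steel key 18 mm across, its top 10 mm above the deck when up and 3 mm when down; the keys stand 36 mm apart in one row along the box's y, 66 mm in front of the box's middle
- key_4 (a joint): travel of the fourth from the left key in m: 0 up, 0.007 fully down. It moves straight down, takes about 2.5 N and stays down; nothing lifts it again
- key_4_top (a point): centre of the flat top of the fourth from the left key: round steel key 18 mm across, its top 10 mm above the deck when up and 3 mm when down; the keys stand 36 mm apart in one row along the box's y, 66 mm in front of the box's middle
- key_5 (a joint): travel of the rightmost (fifth) key in m: 0 up, 0.007 fully down. It moves straight down, takes about 2.5 N and stays down; nothing lifts it again
- key_5_top (a point): centre of the flat top of the rightmost (fifth) key: round steel key 18 mm across, its top 10 mm above the deck when up and 3 mm when down; the keys stand 36 mm apart in one row along the box's y, 66 mm in front of the box's middle
- catch (a joint): travel of the sliding catch in m: 0 shut, 0.018 fully across to the right (the box's -y). About 2 N moves it once the right keys are down and it stays where it is left; until then the lock stops it after 1.5 mm. The lid is let go at about 0.014
- catch_face (a point): middle of the left face of the catch's steel thumb tab, 8 mm above the deck. The tab is 26 mm along the box's x, 10 mm thick along y, and stands from 2 to 15 mm above the deck, in the same line as the keys; 52 mm of free deck lie between it and the rightmost key
- lid (a joint): opening of the lid in rad: 0 shut, 0.9 fully open. The catch holds it against a spring; let go, it rises by itself in about a second and stays open. Its hinge is along the far edge of the box, its front edge rises to 0.1 m above the deck
- lid_front (a point): middle of the upper front edge of the lid, which lies next to the deck when shut; a thin wire carrying handle lies flat on the lid
- ink_bottle: bystander: square ink bottle with a black screw cap, 50x50x60 mm, standing left of the box. Origin: centre of its underside, z up
- fountain_pen: bystander: black fountain pen, 137 mm long, 13 mm thick, lying in front of the box. Origin: underside, middle; y along the pen
- wax_seal: bystander: wax seal with a brass foot and turned wooden handle, 25x25x79 mm, standing upright right of the box. Origin: centre of its underside, z up
- eraser: bystander: small eraser, 20x44x12 mm, lying in front of the box. Origin: centre of its underside, y along it
- matchbox: bystander: matchbox, 37x54x16 mm, lying in front of the box. Origin: centre of its underside, y along it
- tumbler_a: bystander: crystal tumbler, 82 mm across, 94 mm high, on a coaster at the left of the desk. Origin: centre of its underside, z up
- desk_folder: bystander, fixed: black folder 238x318x12 mm with spectacles on it, at the right. Origin: centre of its underside
- decanter: bystander, fixed: square decanter 112x112x302 mm at the left. Origin: centre of its underside
- lamp: bystander, fixed: glass storm lantern 151 mm across, 353 mm high, back left. Origin: centre of its underside

How it is judged:
By the outcome, as a careful person would: the job done as asked, in the order asked, and still so for the second after the job is handed in, with the robot touching nothing.
It also fails if it takes over 48 s, if anything falls off the work surface, if the arm or the gripper's body presses on something with over 40 N, if the wrist force passes 120 N, or if a joint passes its speed limit or range.

ROBOT

A 6-joint arm with a two-finger parallel gripper is mounted at the origin on the work surface; the furniture and walls round the work are solid. World frame = base frame: x ahead of the robot, y to its left, z up, the work surface at z = 0. Lengths are in m, angles in rad, forces in N, time in s.
With the tool pointing down it reaches from about 0.375 to 0.9 m from the base axis. Payload 3.1 kg.
Tool frame: the origin (TCP) lies midway between the tips of the shut fingers; the grasp point (between the pads) lies 19 mm behind it (manip.grasp_offset is the distance from the TCP to the grasp point, in m); z points along the fingers, y is the line along which they close (so a half turn about z gives the same grasp; the last joint's range is limited). The gripper opens to 85 mm and grips with 20 to 120 N. Pads are 22 mm wide; open, the fingers measure 114 mm over their backs; the gripper's body (76 mm by 85 mm) begins 54 mm behind the grasp point. The pads swing forward as they close: fully open they stand 13 mm farther back than shut.
Start: joints at [-1.528, 0.527, 1.433, -0, 1.181, -0.178], TCP at [0.138, -0.61, 0.231] pointing down, gripper open.
Joint ranges: [-3.08, 3.08], [-0.75, 2.2], [0.22, 2.44], [-1.43, 4.57], [0, 2.65], [-2.85, 2.85]. Speed limits (rad/s): [2.79, 2.79, 3.14, 3.14, 3.14, 3.14].

INTERFACE

Orientations are given as a unit quaternion [x, y, z, w].
In Python, from station import sensors, cams, order, manip gives the robot as it stands.
- The arm moves only by the tool move_arm, never from a script. Its argument "targets" is a list of rows, each an object of numbers: "dx", "dy", "dz": the shift along the world's x, y, z normalised to -1 to 1, where 1 is 25 mm; "rx", "ry", "rz": the turn, a rotation vector about the world's x, y, z normalised to -1 to 1, where 1 is 30 degrees. A call has exactly 10 rows; each row shifts and turns the commanded pose from where the row before left it; what a row does not reach is not made up. A row lasts 1/8 s, in which the tool goes at most 62.5 mm and 10.7 degrees, less where a joint would pass 70% of its speed; a pose out of reach is approached as far as the arm can. A call with a number of a shift or a turn outside -1 to 1 is refused whole. A call with a gripper value outside its range is refused whole. "claw" is the opening in per cent of the stroke, from 0 (shut) to 100 (fully open), set as the call begins (left out, the last holds). The fingers move at their own pace and stop on an object; "newtons" is the grip in N (left out, the last holds). Time passes only in rows, so rows that do not move let the fingers close, or fill a call up. It gives the time, the measured TCP pose, the force, the opening and the grip force at its end, in the units of the state.
- sensors.sense(): the state, without advancing time (a new reading comes with each control period).
- cams.snapshot(name): name is "scene" or "top" or "wrist"; returns the picture (384x512x3 uint8, red, green, blue); there is no depth.
- cams.camera_model(name): a dict with "fx", "fy", "cx", "cy" (pixels), "extrinsics" (4x4, takes a point from world to camera coordinates). Camera axes: x right, y down, z forward; pixel columns grow to the right and rows downward; lengths in m; the calibration is good to about 2 mm. A picture is of the moment at which its call begins: read the wrist's pose just before it. camera_model takes no time and is no camera call; for the wrist camera it gives the pose at the moment of the call.
- order.sign_off(): hands the job in; it is judged then, once.
The state is a dict: "t": time; "q": joint angles; "qd": joint speeds; "tau": joint torques, N m; "tcp_pos": TCP position; "tool_rot": TCP orientation; "force": force on the tool from outside, world axes, zero at the start; "ft_torque": the same for the moment, N m; "finger_gap": opening from 0.0 (shut) to 1.0 (fully open); "gripper_force": force on a finger pad.
Only numpy, scipy, OpenCV 4.12 (cv2) and the standard library are available. Lean on these libraries where they do the work, as an engineer would, in place of code of your own. Each camera call takes 0.05 s, during which the arm holds its last target. There are 200 camera calls.

## Working session

There is one attempt and no reset: what is moved stays moved. The work goes in short steps, Python scripts to look and compute and a tool call to move; the robot and the scene stay as the last step left them, time stands still between calls to the robot, and variables do not carry over. Pictures are saved under pics/ and viewed, at most 13 in all, crops included, and the job is handed in when it is done.

Besides the shell and the picture viewer there is one more tool, called after "Request:" in YAML: its name, and indented under it one key for each argument. move_arm: Moves the arm, as the interface text tells. Scaled input: -1 to 1 covers 25 mm each way for a shift and 30 degrees each way for a turn. Its arguments: {"type":"object","properties":{"targets":{"type":"array"},"claw":{"type":"number"},"newtons":{"type":"number"}},"required":["targets"]}

```bash
mkdir -p pics; python3 - <<'E'
from station import sensors,cams,manip
import cv2
for n in("scene","top"):
    cv2.imwrite(f"pics/{n}0.png",cams.snapshot(n)[:,:,::-1])
    m=cams.camera_model(n);print(n,m)
s=sensors.sense();print(s['t'],s['tcp_pos'],s['tool_rot'],s['finger_gap'],manip.grasp_offset)
E
```

```text
scene {'fx': 348.0546797437599, 'fy': 348.0546797437599, 'cx': 254.14153162260834, 'cy': 191.22449721585585, 'extrinsics': array([[-0.5026137 , -0.86427557, -0.02017949,  0.30663237],
       [-0.62492901,  0.3793543 , -0.68231521,  0.35319719],
       [ 0.59736354, -0.33033022, -0.73077955,  1.03379953],
       [ 0.        ,  0.        ,  0.        ,  1.        ]])}
top {'fx': 444.7751724176537, 'fy': 444.7751724176537, 'cx': 257.81845711919976, 'cy': 196.2725340826364, 'extrinsics': array([[-0.0180636 , -0.99978992,  0.009686  ,  0.06010838],
       [-0.9965592 ,  0.01721977, -0.08107547,  0.52771996],
       [ 0.08089165, -0.01111719, -0.9966609 ,  1.70722582],
       [ 0.        ,  0.        ,  0.        ,  1.        ]])}
0.1 [ 0.13748237 -0.60904204  0.23045133] [ 9.93854576e-01  1.10689480e-01  5.94665327e-05 -9.58175882e-04] 1.0009849794080004 0.0187
```

View pics/top0.png

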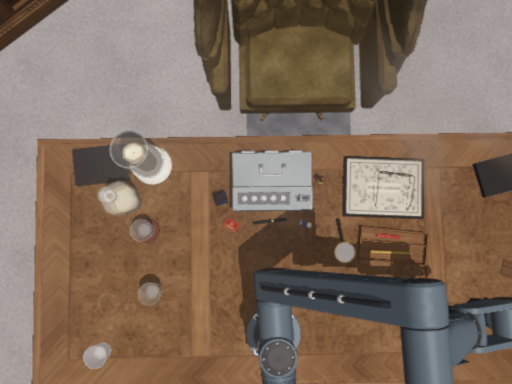

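View pics/scene0.png

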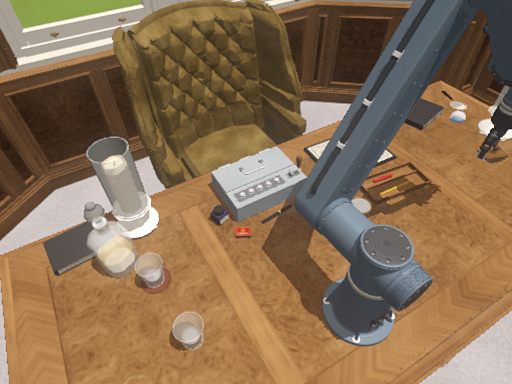

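The top view shows the box at about (272,180), with its keys in row ~198 from col 240 to 285 and the catch near col 302. Next I'll enlarge both views for measuring.

```bash
cat > h.py <<'E'
import numpy as np, cv2
from station import sensors,cams
def ray(m,u,v):
    E=m['extrinsics'];R=E[:3,:3];c=-R.T@E[:3,3]
    return c,R.T@np.array([(u-m['cx'])/m['fx'],(v-m['cy'])/m['fy'],1])
def plane(m,u,v,z):
    c,d=ray(m,u,v);return c+d*(z-c[2])/d[2]
def proj(m,p):
    q=m['extrinsics']@np.append(p,1);return np.array([m['fx']*q[0]/q[2]+m['cx'],m['fy']*q[1]/q[2]+m['cy']])
E
python3 - <<'E'
from h import *
a=cv2.imread('pics/top0.png')[140:240,205:335]
b=cv2.imread('pics/scene0.png')[140:240,200:330]
cv2.imwrite('pics/z0.png',np.vstack([cv2.resize(x,(780,300) if 0 else (390*2-0,600//1),interpolation=cv2.INTER_CUBIC) for x in (a,)]))
m=cams.camera_model('top')
for u,v in[(232,190),(312,190),(240,198),(285,198),(302,198),(272,151),(272,210)]:print(u,v,plane(m,u,v,.08).round(3))
E
```

```text
232 190 [0.549 0.148 0.08 ]
312 190 [ 0.544 -0.153  0.08 ]
240 198 [0.519 0.118 0.08 ]
285 198 [ 0.516 -0.05   0.08 ]
302 198 [ 0.515 -0.114  0.08 ]
272 151 [ 0.695 -0.005  0.08 ]
272 210 [ 0.471 -0.001  0.08 ]
```

View pics/z0.png

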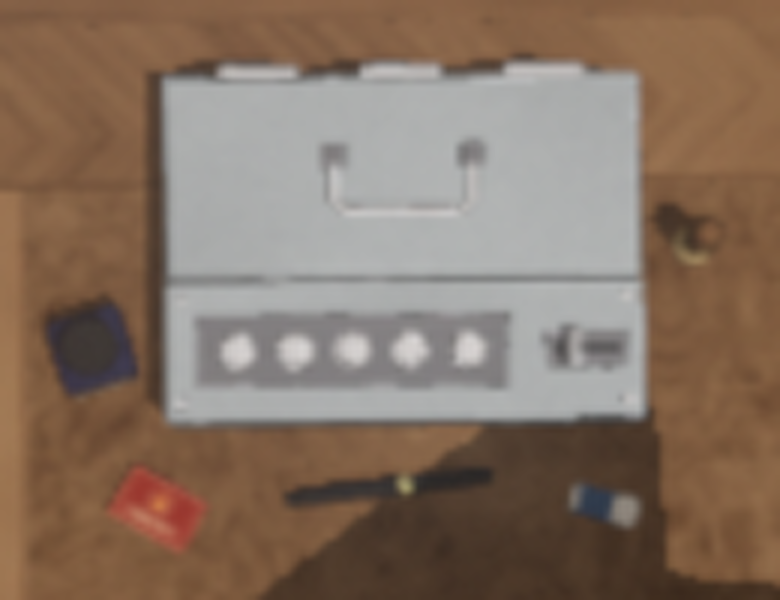

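The enlarged view shows five keys at rows ~350 with cols 238 to 468, and the catch at (575,347). That puts the key row at x≈0.515 with key 5 at y≈-0.04. I'll go above the row with the fingers shut.

Request:
move_arm:
  claw: 0
  targets:
    - {"dx":0.6,"dy":1,"rz":-0.04}
    - {"dx":0.6,"dy":1,"rz":-0.04}
    - {"dx":0.6,"dy":1,"rz":-0.04}
    - {"dx":0.6,"dy":1,"rz":-0.04}
    - {"dx":0.6,"dy":1,"rz":-0.04}
    - {"dx":0.6,"dy":1,"rz":-0.04}
    - {"dx":0.6,"dy":1,"rz":-0.04}
    - {"dx":0.6,"dy":1,"rz":-0.04}
    - {"dx":0.6,"dy":1,"rz":-0.04}
    - {"dx":0.6,"dy":1,"rz":-0.04}

```text
schema error: expected keys dx, dy, dz, rx, ry, rz
```

Request:
move_arm:
  targets:
    - {"dx":0.6,"dy":1,"rz":-0.02}
    - {"dx":0.6,"dy":1}
    - {"dx":0.6,"dy":1}
    - {"dx":0.6,"dy":1}
    - {"dx":0.6,"dy":1}
    - {"dx":0.6,"dy":1}
    - {"dx":0.6,"dy":1}
    - {"dx":0.6,"dy":1}
    - {"dx":0.6,"dy":1}
    - {"dx":0.6,"dy":1}

```text
schema error: expected keys dx, dy, dz, rx, ry, rz
```

Request:
move_arm:
  targets:
    - {"dx":0.6,"dy":1}
    - {"dx":0.6,"dy":1}
    - {"dx":0.6,"dy":1}
    - {"dx":0.6,"dy":0.8}
    - {}
    - {}
    - {}
    - {}
    - {}
    - {}

```text
schema error: expected keys dx, dy, dz, rx, ry, rz
```

```bash
python3 - <<'E'
from h import *
s=sensors.sense();print(s)
m=cams.camera_model('wrist');print(m)
cv2.imwrite('pics/w0.png',cams.snapshot('wrist')[:,:,::-1])
E
```

```text
{'t': 0.1, 'q': array([-1.52750700e+00,  5.28351314e-01,  1.43375403e+00, -1.17150653e-05,
        1.18140732e+00, -1.78539849e-01]), 'qd': array([-0.00042209, -0.00011803, -0.00341128,  0.00060265, -0.00012756,
        0.00160337]), 'tau': array([ 1.37659608e-04, -4.43306565e+01, -1.78586233e+01, -2.31451550e-04,
        3.84887957e-03,  1.68024656e-05]), 'tcp_pos': array([ 0.13748237, -0.60904204,  0.23045133]), 'tool_rot': array([ 9.93854576e-01,  1.10689480e-01,  5.94665327e-05, -9.58175882e-04]), 'force': array([ 0.07841779,  0.10954488, -0.25265161]), 'ft_torque': array([ 0.01730331, -0.05873293,  0.00145959]), 'gripper_force': 0.0, 'finger_gap': 1.0009849794080004}
{'fx': 315.3346482122927, 'fy': 315.3346482122927, 'cx': 260.98412885467775, 'cy': 189.15473328000425, 'extrinsics': array([[ 0.21914006, -0.97569147, -0.00194878, -0.62557156],
       [-0.93183598, -0.20988139,  0.29602621, -0.0380438 ],
       [-0.28923926, -0.06305526, -0.95517783,  0.37952661],
       [ 0.        ,  0.        ,  0.        ,  1.        ]])}
```

View pics/w0.png

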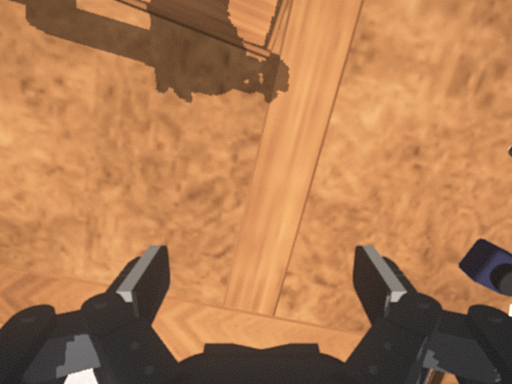

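The moves were refused because every key is needed, so the picture shows only the bare desk at the start pose.

Request:
move_arm:
  claw: 0
  targets:
    - {"dx":0.6,"dy":1,"dz":0,"rx":0,"ry":0,"rz":-0.04}
    - {"dx":0.6,"dy":1,"dz":0,"rx":0,"ry":0,"rz":-0.04}
    - {"dx":0.6,"dy":1,"dz":0,"rx":0,"ry":0,"rz":-0.04}
    - {"dx":0.6,"dy":1,"dz":0,"rx":0,"ry":0,"rz":-0.04}
    - {"dx":0.6,"dy":1,"dz":0,"rx":0,"ry":0,"rz":-0.04}
    - {"dx":0.6,"dy":1,"dz":0,"rx":0,"ry":0,"rz":-0.04}
    - {"dx":0.6,"dy":1,"dz":0,"rx":0,"ry":0,"rz":-0.04}
    - {"dx":0.6,"dy":1,"dz":0,"rx":0,"ry":0,"rz":-0.04}
    - {"dx":0.6,"dy":1,"dz":0,"rx":0,"ry":0,"rz":-0.04}
    - {"dx":0.6,"dy":1,"dz":0,"rx":0,"ry":0,"rz":-0.04}

```text
t: 1.4
tcp_pos: [0.2879, -0.3586, 0.2312]
tool_rot: [1.0, 0.006, -0.0, -0.0]
force: [0.4, 0.4, 1.0]
finger_gap: 0.003
gripper_force: 0.0
```

Request:
move_arm:
  targets:
    - {"dx":0.5,"dy":1,"dz":0,"rx":0,"ry":0,"rz":-0.02}
    - {"dx":0.5,"dy":1,"dz":0,"rx":0,"ry":0,"rz":0}
    - {"dx":0.5,"dy":1,"dz":0,"rx":0,"ry":0,"rz":0}
    - {"dx":0.5,"dy":1,"dz":0,"rx":0,"ry":0,"rz":0}
    - {"dx":0.5,"dy":1,"dz":0,"rx":0,"ry":0,"rz":0}
    - {"dx":0.5,"dy":1,"dz":0,"rx":0,"ry":0,"rz":0}
    - {"dx":0.5,"dy":1,"dz":0,"rx":0,"ry":0,"rz":0}
    - {"dx":0.5,"dy":1,"dz":0,"rx":0,"ry":0,"rz":0}
    - {"dx":0.5,"dy":1,"dz":0,"rx":0,"ry":0,"rz":0}
    - {"dx":0.5,"dy":1,"dz":0,"rx":0,"ry":0,"rz":0}

```text
t: 2.65
tcp_pos: [0.4127, -0.1087, 0.2312]
tool_rot: [1.0, 0.001, -0.0, -0.0]
force: [0.6, 0.7, -0.2]
finger_gap: 0.002
gripper_force: 0.0
```

Request:
move_arm:
  targets:
    - {"dx":0.5,"dy":1,"dz":0,"rx":0,"ry":0,"rz":0}
    - {"dx":0.5,"dy":1,"dz":0,"rx":0,"ry":0,"rz":0}
    - {"dx":0.5,"dy":1,"dz":0,"rx":0,"ry":0,"rz":0}
    - {"dx":0.5,"dy":1,"dz":0,"rx":0,"ry":0,"rz":0}
    - {"dx":0,"dy":0,"dz":0,"rx":0,"ry":0,"rz":0}
    - {"dx":0,"dy":0,"dz":0,"rx":0,"ry":0,"rz":0}
    - {"dx":0,"dy":0,"dz":0,"rx":0,"ry":0,"rz":0}
    - {"dx":0,"dy":0,"dz":0,"rx":0,"ry":0,"rz":0}
    - {"dx":0,"dy":0,"dz":0,"rx":0,"ry":0,"rz":0}
    - {"dx":0,"dy":0,"dz":0,"rx":0,"ry":0,"rz":0}

```text
t: 3.9
tcp_pos: [0.4625, -0.0099, 0.2313]
tool_rot: [1.0, 0.001, -0.0, 0.0]
force: [-0.3, 0.4, -0.9]
finger_gap: 0.002
gripper_force: 0.0
```

```bash
python3 - <<'E'
from h import *
s=sensors.sense();print(s['t'],s['tcp_pos'],s['tool_rot'],s['force'],s['finger_gap'])
m=cams.camera_model('wrist');print(m);np.save('w1.npy',m,allow_pickle=True)
cv2.imwrite('pics/w1.png',cams.snapshot('wrist')[:,:,::-1])
E
```

```text
3.9 [ 0.46245666 -0.00988759  0.23134093] [ 9.99999739e-01  7.21766206e-04 -7.70421561e-06  1.03807654e-05] [-0.32194044  0.35075597 -0.85787667] 0.0015979972730561169
{'fx': 315.3346482122927, 'fy': 315.3346482122927, 'cx': 260.98412885467775, 'cy': 189.15473328000425, 'extrinsics': array([[ 5.98555447e-04, -9.99999820e-01, -4.30949275e-05,
        -1.18470542e-02],
       [-9.55082055e-01, -5.84440461e-04,  2.96340895e-01,
         4.03384060e-01],
       [-2.96340867e-01, -1.36217265e-04, -9.55082233e-01,
         5.16170856e-01],
       [ 0.00000000e+00,  0.00000000e+00,  0.00000000e+00,
         1.00000000e+00]])}
```

View pics/w1.png

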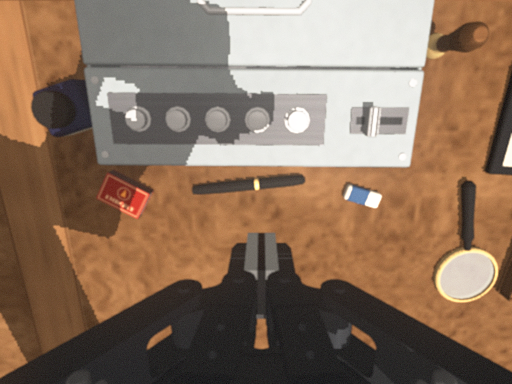

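The view is clear: keys at about (138,119), (178,119), (217,119), (257,119) and (298,120), the catch tab at (373,121). The deck is outlined by (86,67), (424,67), (97,164) and (412,164). I'll refine these numerically.

```bash
python3 - <<'E'
from h import *
m=np.load('w1.npy',allow_pickle=True).item()
g=cv2.imread('pics/w1.png',0)
c=cv2.resize(g[95:145,110:330],None,fx=4,fy=4,interpolation=cv2.INTER_CUBIC)
H=cv2.HoughCircles(c,cv2.HOUGH_GRADIENT,1,100,param1=80,param2=12,minRadius=36,maxRadius=60)
P=[]
for u,v,r in sorted(H[0].tolist()):
    u=110+(u+.5)/4-.5;v=95+(v+.5)/4-.5
    p=plane(m,u,v,.09);P.append(p);print(round(u,1),round(v,1),r/4,p.round(4))
for n,u,v,z in[('fl',97,164.5,.08),('fr',412,164.5,.08),('bl',86,67,.08),('br',424,67,.08)]:
    print(n,plane(m,u,v,z).round(4))
# tab columns
print(g[112:132:3,355:395])
t=np.load('w1.npy',allow_pickle=True).item()
for u in (365,368,371,373,376,379,381):print(u,plane(m,u,121,.095)[:2].round(4))
z=cv2.imread('pics/w1.png')[95:150,340:415]
cv2.imwrite('pics/c1.png',cv2.resize(z,(750,550),interpolation=cv2.INTER_CUBIC))
E
```

```text
137.2 118.5 12.675000190734863 [0.5153 0.0973 0.09  ]
177.0 119.0 13.050000190734863 [0.5149 0.0624 0.09  ]
217.2 119.2 12.675000190734863 [0.5147 0.027  0.09  ]
257.0 119.5 12.800000190734863 [ 0.5145 -0.008   0.09  ]
296.2 119.2 13.300000190734863 [ 0.5148 -0.0426  0.09  ]
fl [0.4716 0.1444 0.08  ]
fr [ 0.4718 -0.1552  0.08  ]
bl [0.5583 0.1407 0.08  ]
br [ 0.5585 -0.1533  0.08  ]
[[181 180 181 179 182 179 179 149 112  99 104 104 100 109 151 212 230 199
  194 247 255 255 232 180 219 224 183 176 176 174 176 177 177 171 174 176
  172 174 174 172]
 [181 182 184 179 182 183 171 133 110 101 102 101 101 114 174 225 214 185
  220 253 255 251 211 196 228 226 188 176 176 175 176 176 175 175 177 177
  173 175 175 175]
 [175 149 119 113 115 111  95  74  70  79  94  99 106 132 197 238 217 185
  239 255 255 244 186 201 201 146 108 105 105 104  97 106 107 105 105 106
  103 106 105 102]
 [165 142 115 110 114 113  96  78  69  80  93 101 103 148 210 231 200 196
  250 255 255 234 193 227 211 140 103 101 105 103 101 104 104 105 103  96
  104 101 103 100]
 [173 157 148 148 153 142 123  92  86  95  99 101 112 170 223 218 182 223
  254 255 250 196 183 207 187 140 128 130 129 126 127 128 131 131 129 126
  127 125 129 124]
 [180 180 181 183 178 151 114  98  98 101 103 103 126 198 238 221 184 240
  255 255 244 185 198 219 194 176 172 172 174 175 172 173 173 173 172 171
  173 175 172 173]
 [180 180 179 179 172 146 111  99  98 100 102 109 148 210 231 201 196 250
  255 255 232 189 223 219 178 169 172 175 173 176 171 172 173 170 171 175
  171 174 170 171]]
365 [ 0.5137 -0.1017]
368 [ 0.5137 -0.1043]
371 [ 0.5137 -0.1069]
373 [ 0.5137 -0.1086]
376 [ 0.5137 -0.1112]
379 [ 0.5137 -0.1138]
381 [ 0.5137 -0.1155]
```

View pics/c1.png

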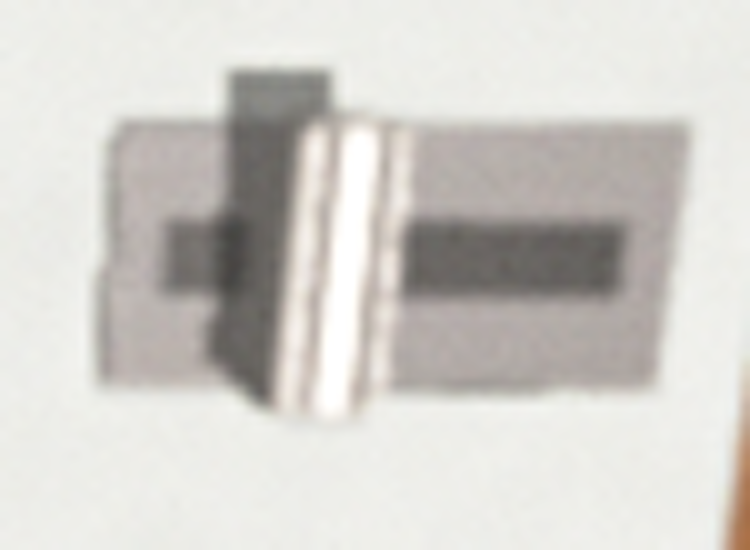

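The measurements agree with the sizes given: the row is at x≈0.515, pitch ~35–36 mm, deck width 0.300 and no yaw. Key 2 is at y=0.063, key 3 at 0.027, key 5 at -0.044, and the catch face at -0.1045. I'll go above key 2 now.

Request:
move_arm:
  targets:
    - {"dx":0.7,"dy":0.97,"dz":0,"rx":0,"ry":0,"rz":0}
    - {"dx":0.7,"dy":0.97,"dz":0,"rx":0,"ry":0,"rz":0}
    - {"dx":0.7,"dy":0.97,"dz":0,"rx":0,"ry":0,"rz":0}
    - {"dx":0,"dy":0,"dz":-1,"rx":0,"ry":0,"rz":0}
    - {"dx":0,"dy":0,"dz":-1,"rx":0,"ry":0,"rz":0}
    - {"dx":0,"dy":0,"dz":-1,"rx":0,"ry":0,"rz":0}
    - {"dx":0,"dy":0,"dz":-1,"rx":0,"ry":0,"rz":0}
    - {"dx":0,"dy":0,"dz":-1,"rx":0,"ry":0,"rz":0}
    - {"dx":0,"dy":0,"dz":0,"rx":0,"ry":0,"rz":0}
    - {"dx":0,"dy":0,"dz":0,"rx":0,"ry":0,"rz":0}

```text
t: 5.2
tcp_pos: [0.5156, 0.063, 0.1069]
tool_rot: [1.0, 0.001, 0.001, 0.0]
force: [-0.3, -0.2, -0.2]
finger_gap: 0.0
gripper_force: 0.0
```

```bash
python3 - <<'E'
from h import *
s=sensors.sense();print(s['t'],s['tcp_pos'],s['force'])
m=cams.camera_model('wrist');np.save('w2.npy',m,allow_pickle=True)
cv2.imwrite('pics/w2.png',cams.snapshot('wrist')[:,:,::-1])
for n,y in(('k2',.063),('k3',.027),('k5',-.044)):print(n,proj(m,[.515,y,.09]).round(1))
E
```

```text
5.2 [0.51559528 0.06304616 0.10690402] [-0.33196082 -0.15888828 -0.19427747]
k2 [258.  235.8]
k3 [323.1 235.9]
k5 [451.3 236. ]
```

View pics/w2.png

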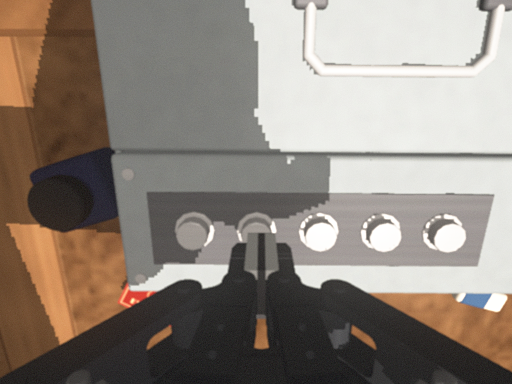

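Key 2 lies under the fingertips at about (256,235). Keys 3 and 5 sit at (319,235) and (447,236), about 2 mm left of my estimate, so I'll shift a little to +y and press slowly.

Request:
move_arm:
  targets:
    - {"dx":0,"dy":0.05,"dz":-0.4,"rx":0,"ry":0,"rz":0}
    - {"dx":0,"dy":0,"dz":-0.16,"rx":0,"ry":0,"rz":0}
    - {"dx":0,"dy":0,"dz":-0.06,"rx":0,"ry":0,"rz":0}
    - {"dx":0,"dy":0,"dz":-0.06,"rx":0,"ry":0,"rz":0}
    - {"dx":0,"dy":0,"dz":-0.06,"rx":0,"ry":0,"rz":0}
    - {"dx":0,"dy":0,"dz":-0.06,"rx":0,"ry":0,"rz":0}
    - {"dx":0,"dy":0,"dz":-0.06,"rx":0,"ry":0,"rz":0}
    - {"dx":0,"dy":0,"dz":-0.06,"rx":0,"ry":0,"rz":0}
    - {"dx":0,"dy":0,"dz":0,"rx":0,"ry":0,"rz":0}
    - {"dx":0,"dy":0,"dz":0,"rx":0,"ry":0,"rz":0}

```text
t: 6.5
tcp_pos: [0.5153, 0.0643, 0.0832]
tool_rot: [1.0, 0.001, 0.0, 0.0]
force: [0.5, -0.2, -0.0]
finger_gap: 0.003
gripper_force: 0.0
```

Request:
move_arm:
  targets:
    - {"dx":0,"dy":0,"dz":-0.02,"rx":0,"ry":0,"rz":0}
    - {"dx":0,"dy":0,"dz":0,"rx":0,"ry":0,"rz":0}
    - {"dx":0,"dy":0,"dz":-0.02,"rx":0,"ry":0,"rz":0}
    - {"dx":0,"dy":0,"dz":0,"rx":0,"ry":0,"rz":0}
    - {"dx":0,"dy":0,"dz":0,"rx":0,"ry":0,"rz":0}
    - {"dx":0,"dy":0,"dz":0,"rx":0,"ry":0,"rz":0}
    - {"dx":0,"dy":0,"dz":0,"rx":0,"ry":0,"rz":0}
    - {"dx":0,"dy":0,"dz":0,"rx":0,"ry":0,"rz":0}
    - {"dx":0,"dy":0,"dz":0,"rx":0,"ry":0,"rz":0}
    - {"dx":0,"dy":0,"dz":0,"rx":0,"ry":0,"rz":0}

```text
t: 7.75
tcp_pos: [0.5153, 0.0643, 0.083]
tool_rot: [1.0, 0.001, 0.0, 0.0]
force: [-1.3, -0.5, 7.9]
finger_gap: -0.003
gripper_force: 3.6
```

Key 2 is fully down: the tip stopped at z=0.083 with 8 N. Now lift, move over to key 5 and check.

Request:
move_arm:
  targets:
    - {"dx":0,"dy":0,"dz":1,"rx":0,"ry":0,"rz":0}
    - {"dx":0,"dy":0,"dz":0,"rx":0,"ry":0,"rz":0}
    - {"dx":0,"dy":-0.85,"dz":0,"rx":0,"ry":0,"rz":0}
    - {"dx":0,"dy":-0.85,"dz":0,"rx":0,"ry":0,"rz":0}
    - {"dx":0,"dy":-0.85,"dz":0,"rx":0,"ry":0,"rz":0}
    - {"dx":0,"dy":-0.85,"dz":0,"rx":0,"ry":0,"rz":0}
    - {"dx":0,"dy":-0.85,"dz":0,"rx":0,"ry":0,"rz":0}
    - {"dx":0,"dy":0,"dz":0,"rx":0,"ry":0,"rz":0}
    - {"dx":0,"dy":0,"dz":0,"rx":0,"ry":0,"rz":0}
    - {"dx":0,"dy":0,"dz":0,"rx":0,"ry":0,"rz":0}

```text
t: 9.0
tcp_pos: [0.5147, -0.041, 0.1071]
tool_rot: [1.0, 0.001, -0.0, -0.0]
force: [-0.6, -0.4, -0.5]
finger_gap: -0.0
gripper_force: 0.0
```

```bash
python3 - <<'E'
from h import *
s=sensors.sense();print(s['t'],s['tcp_pos'],s['force'])
m=cams.camera_model('wrist')
cv2.imwrite('pics/w3.png',cams.snapshot('wrist')[:,:,::-1])
for n,y,z in(('k2',.0645,.083),('k3',.029,.09),('k4',-.0065,.09),('k5',-.042,.09),('catch',-.1025,.095)):print(n,proj(m,[.515,y,z]).round(1))
E
```

```text
9.0 [ 0.51469447 -0.04101258  0.10706043] [-0.55194479 -0.36505919 -0.52452577]
k2 [ 74.3 228.5]
k3 [131.3 233.9]
k4 [195.5 234. ]
k5 [259.7 234.2]
catch [372.2 238.4]
```

View pics/w3.png

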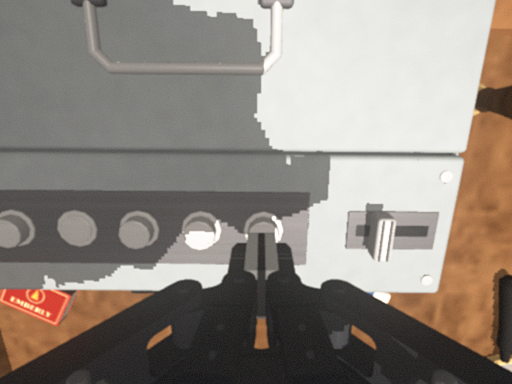

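Key 2 at (76,228) stays down, with the others still up. Key 5 appears at (265,231), about 2 mm to the right, so I'll shift and press.

Request:
move_arm:
  targets:
    - {"dx":0,"dy":-0.1,"dz":-0.4,"rx":0,"ry":0,"rz":0}
    - {"dx":0,"dy":0,"dz":-0.16,"rx":0,"ry":0,"rz":0}
    - {"dx":0,"dy":0,"dz":-0.06,"rx":0,"ry":0,"rz":0}
    - {"dx":0,"dy":0,"dz":-0.06,"rx":0,"ry":0,"rz":0}
    - {"dx":0,"dy":0,"dz":-0.06,"rx":0,"ry":0,"rz":0}
    - {"dx":0,"dy":0,"dz":-0.06,"rx":0,"ry":0,"rz":0}
    - {"dx":0,"dy":0,"dz":-0.06,"rx":0,"ry":0,"rz":0}
    - {"dx":0,"dy":0,"dz":-0.06,"rx":0,"ry":0,"rz":0}
    - {"dx":0,"dy":0,"dz":-0.04,"rx":0,"ry":0,"rz":0}
    - {"dx":0,"dy":0,"dz":-0.03,"rx":0,"ry":0,"rz":0}

```text
t: 10.3
tcp_pos: [0.5151, -0.0444, 0.083]
tool_rot: [1.0, 0.001, 0.0, 0.0]
force: [-2.1, 1.0, 10.5]
finger_gap: 0.003
gripper_force: 5.5
```

Request:
move_arm:
  targets:
    - {"dx":0,"dy":0,"dz":-0.02,"rx":0,"ry":0,"rz":0}
    - {"dx":0,"dy":0,"dz":0,"rx":0,"ry":0,"rz":0}
    - {"dx":0,"dy":0,"dz":0,"rx":0,"ry":0,"rz":0}
    - {"dx":0,"dy":0,"dz":0,"rx":0,"ry":0,"rz":0}
    - {"dx":0,"dy":0,"dz":0,"rx":0,"ry":0,"rz":0}
    - {"dx":0,"dy":0,"dz":0,"rx":0,"ry":0,"rz":0}
    - {"dx":0,"dy":0,"dz":0,"rx":0,"ry":0,"rz":0}
    - {"dx":0,"dy":0,"dz":0,"rx":0,"ry":0,"rz":0}
    - {"dx":0,"dy":0,"dz":0,"rx":0,"ry":0,"rz":0}
    - {"dx":0,"dy":0,"dz":0,"rx":0,"ry":0,"rz":0}

```text
t: 11.55
tcp_pos: [0.515, -0.0444, 0.083]
tool_rot: [1.0, 0.001, 0.0, 0.0]
force: [-2.0, 0.5, 9.9]
finger_gap: 0.001
gripper_force: 4.9
```

Key 5 is down at z=0.083. Next is key 3.

Request:
move_arm:
  targets:
    - {"dx":0,"dy":0,"dz":1,"rx":0,"ry":0,"rz":0}
    - {"dx":0,"dy":0,"dz":0.05,"rx":0,"ry":0,"rz":0}
    - {"dx":0,"dy":0.73,"dz":0,"rx":0,"ry":0,"rz":0}
    - {"dx":0,"dy":0.73,"dz":0,"rx":0,"ry":0,"rz":0}
    - {"dx":0,"dy":0.73,"dz":0,"rx":0,"ry":0,"rz":0}
    - {"dx":0,"dy":0.71,"dz":0,"rx":0,"ry":0,"rz":0}
    - {"dx":0,"dy":0,"dz":0,"rx":0,"ry":0,"rz":0}
    - {"dx":0,"dy":0,"dz":-0.3,"rx":0,"ry":0,"rz":0}
    - {"dx":0,"dy":0,"dz":-0.2,"rx":0,"ry":0,"rz":0}
    - {"dx":0,"dy":0,"dz":0,"rx":0,"ry":0,"rz":0}

```text
t: 12.8
tcp_pos: [0.5146, 0.0276, 0.0951]
tool_rot: [1.0, 0.0, -0.001, -0.0]
force: [-0.1, -0.4, -0.2]
finger_gap: -0.002
gripper_force: 0.0
```

Request:
move_arm:
  targets:
    - {"dx":0,"dy":0,"dz":-0.06,"rx":0,"ry":0,"rz":0}
    - {"dx":0,"dy":0,"dz":-0.06,"rx":0,"ry":0,"rz":0}
    - {"dx":0,"dy":0,"dz":-0.06,"rx":0,"ry":0,"rz":0}
    - {"dx":0,"dy":0,"dz":-0.06,"rx":0,"ry":0,"rz":0}
    - {"dx":0,"dy":0,"dz":-0.06,"rx":0,"ry":0,"rz":0}
    - {"dx":0,"dy":0,"dz":-0.06,"rx":0,"ry":0,"rz":0}
    - {"dx":0,"dy":0,"dz":-0.06,"rx":0,"ry":0,"rz":0}
    - {"dx":0,"dy":0,"dz":-0.06,"rx":0,"ry":0,"rz":0}
    - {"dx":0,"dy":0,"dz":-0.04,"rx":0,"ry":0,"rz":0}
    - {"dx":0,"dy":0,"dz":0,"rx":0,"ry":0,"rz":0}

```text
t: 14.05
tcp_pos: [0.5151, 0.0281, 0.0831]
tool_rot: [1.0, 0.001, 0.0, 0.0]
force: [-0.5, 0.4, 4.6]
finger_gap: 0.0
gripper_force: 2.3
```

Request:
move_arm:
  targets:
    - {"dx":0,"dy":0,"dz":-0.03,"rx":0,"ry":0,"rz":0}
    - {"dx":0,"dy":0,"dz":0,"rx":0,"ry":0,"rz":0}
    - {"dx":0,"dy":0,"dz":0,"rx":0,"ry":0,"rz":0}
    - {"dx":0,"dy":0,"dz":0,"rx":0,"ry":0,"rz":0}
    - {"dx":0,"dy":0,"dz":0,"rx":0,"ry":0,"rz":0}
    - {"dx":0,"dy":0,"dz":0,"rx":0,"ry":0,"rz":0}
    - {"dx":0,"dy":0,"dz":0,"rx":0,"ry":0,"rz":0}
    - {"dx":0,"dy":0,"dz":0,"rx":0,"ry":0,"rz":0}
    - {"dx":0,"dy":0,"dz":0,"rx":0,"ry":0,"rz":0}
    - {"dx":0,"dy":0,"dz":0,"rx":0,"ry":0,"rz":0}

```text
t: 15.3
tcp_pos: [0.5151, 0.0281, 0.083]
tool_rot: [1.0, 0.001, 0.0, 0.0]
force: [-2.4, 0.3, 10.5]
finger_gap: 0.002
gripper_force: 5.1
```

Request:
move_arm:
  targets:
    - {"dx":0,"dy":0,"dz":1,"rx":0,"ry":0,"rz":0}
    - {"dx":0,"dy":0,"dz":0.05,"rx":0,"ry":0,"rz":0}
    - {"dx":0,"dy":-0.86,"dz":0,"rx":0,"ry":0,"rz":0}
    - {"dx":0,"dy":-0.86,"dz":0,"rx":0,"ry":0,"rz":0}
    - {"dx":0,"dy":-0.86,"dz":0,"rx":0,"ry":0,"rz":0}
    - {"dx":0,"dy":-0.86,"dz":0,"rx":0,"ry":0,"rz":0}
    - {"dx":0,"dy":-0.86,"dz":0,"rx":0,"ry":0,"rz":0}
    - {"dx":0,"dy":0,"dz":0,"rx":0,"ry":0,"rz":0}
    - {"dx":0,"dy":0,"dz":0,"rx":0,"ry":0,"rz":0}
    - {"dx":0,"dy":0,"dz":0,"rx":0,"ry":0,"rz":0}

```text
t: 16.55
tcp_pos: [0.5147, -0.0784, 0.1081]
tool_rot: [1.0, 0.001, -0.0, -0.0]
force: [0.2, -0.2, -0.1]
finger_gap: -0.003
gripper_force: 0.0
```

```bash
python3 - <<'E'
from h import *
s=sensors.sense();print(s['t'],s['tcp_pos'],s['force'])
cv2.imwrite('pics/w4.png',cams.snapshot('wrist')[:,:,::-1])
E
```

```text
16.55 [ 0.51469296 -0.07843412  0.10805624] [ 0.24802542 -0.18584906 -0.10565547]
```

View pics/w4.png

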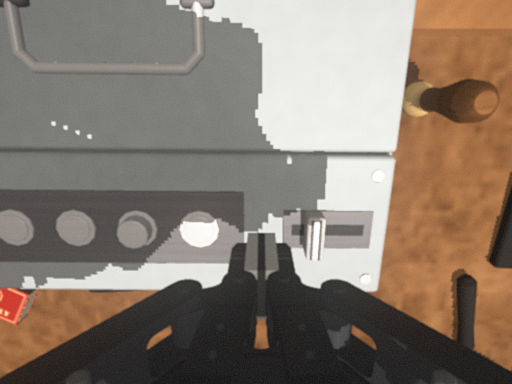

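Keys 2, 3 and 5, at (13,228), (76,228) and (200,230), are down. Key 4 at (137,231) is up, and the catch's left face is at col ~307. I'll descend between key 5 and the catch and start pushing.

Request:
move_arm:
  targets:
    - {"dx":0,"dy":0,"dz":-0.5,"rx":0,"ry":0,"rz":0}
    - {"dx":0,"dy":0,"dz":-0.35,"rx":0,"ry":0,"rz":0}
    - {"dx":0,"dy":0,"dz":0,"rx":0,"ry":0,"rz":0}
    - {"dx":0,"dy":-0.08,"dz":0,"rx":0,"ry":0,"rz":0}
    - {"dx":0,"dy":-0.08,"dz":0,"rx":0,"ry":0,"rz":0}
    - {"dx":0,"dy":-0.08,"dz":0,"rx":0,"ry":0,"rz":0}
    - {"dx":0,"dy":-0.08,"dz":0,"rx":0,"ry":0,"rz":0}
    - {"dx":0,"dy":-0.08,"dz":0,"rx":0,"ry":0,"rz":0}
    - {"dx":0,"dy":-0.08,"dz":0,"rx":0,"ry":0,"rz":0}
    - {"dx":0,"dy":0,"dz":0,"rx":0,"ry":0,"rz":0}

```text
t: 17.85
tcp_pos: [0.515, -0.0913, 0.0871]
tool_rot: [1.0, 0.001, -0.0, -0.0]
force: [0.7, 0.8, 0.9]
finger_gap: 0.001
gripper_force: 0.5
```

Request:
move_arm:
  targets:
    - {"dx":0,"dy":-0.06,"dz":0,"rx":0,"ry":0,"rz":0}
    - {"dx":0,"dy":-0.06,"dz":0,"rx":0,"ry":0,"rz":0}
    - {"dx":0,"dy":-0.06,"dz":0,"rx":0,"ry":0,"rz":0}
    - {"dx":0,"dy":-0.06,"dz":0,"rx":0,"ry":0,"rz":0}
    - {"dx":0,"dy":-0.06,"dz":0,"rx":0,"ry":0,"rz":0}
    - {"dx":0,"dy":0,"dz":0,"rx":0,"ry":0,"rz":0}
    - {"dx":0,"dy":0,"dz":0,"rx":0,"ry":0,"rz":0}
    - {"dx":0,"dy":0,"dz":0,"rx":0,"ry":0,"rz":0}
    - {"dx":0,"dy":0,"dz":0,"rx":0,"ry":0,"rz":0}
    - {"dx":0,"dy":0,"dz":0,"rx":0,"ry":0,"rz":0}

```text
t: 19.1
tcp_pos: [0.515, -0.099, 0.0871]
tool_rot: [1.0, 0.001, -0.0, 0.0]
force: [0.8, 1.1, 0.3]
finger_gap: -0.002
gripper_force: 0.5
```

Request:
move_arm:
  targets:
    - {"dx":0,"dy":-0.06,"dz":0,"rx":0,"ry":0,"rz":0}
    - {"dx":0,"dy":-0.06,"dz":0,"rx":0,"ry":0,"rz":0}
    - {"dx":0,"dy":-0.06,"dz":0,"rx":0,"ry":0,"rz":0}
    - {"dx":0,"dy":-0.06,"dz":0,"rx":0,"ry":0,"rz":0}
    - {"dx":0,"dy":-0.04,"dz":0,"rx":0,"ry":0,"rz":0}
    - {"dx":0,"dy":0,"dz":0,"rx":0,"ry":0,"rz":0}
    - {"dx":0,"dy":0,"dz":0,"rx":0,"ry":0,"rz":0}
    - {"dx":0,"dy":0,"dz":0,"rx":0,"ry":0,"rz":0}
    - {"dx":0,"dy":0,"dz":0,"rx":0,"ry":0,"rz":0}
    - {"dx":0,"dy":0,"dz":0,"rx":0,"ry":0,"rz":0}

```text
t: 20.35
tcp_pos: [0.5151, -0.1061, 0.0871]
tool_rot: [1.0, 0.001, 0.0, 0.0]
force: [-0.7, -0.4, 0.2]
finger_gap: -0.0
gripper_force: 0.2
```

```bash
python3 - <<'E'
from h import *
cv2.imwrite('pics/w5.png',cams.snapshot('wrist')[:,:,::-1])
E
```

```text
(no output)
```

View pics/w5.png

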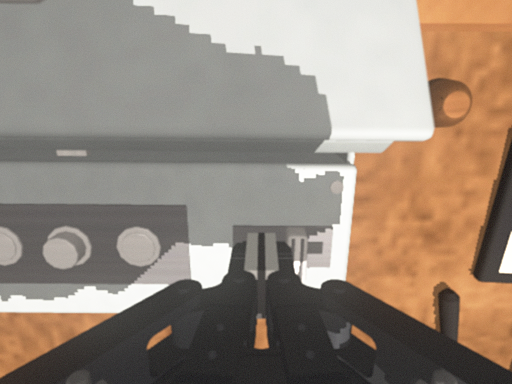

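The lid has sprung up: its front edge is now at rows 100–140, in front of the hinge, and the catch is across at col ~298. I'll back off the catch, then go up and away.

Request:
move_arm:
  targets:
    - {"dx":0,"dy":0.15,"dz":0,"rx":0,"ry":0,"rz":0}
    - {"dx":0,"dy":0.1,"dz":0,"rx":0,"ry":0,"rz":0}
    - {"dx":-0.3,"dy":0,"dz":1,"rx":0,"ry":0,"rz":0}
    - {"dx":-1,"dy":0,"dz":1,"rx":0,"ry":0,"rz":0}
    - {"dx":-1,"dy":0,"dz":1,"rx":0,"ry":0,"rz":0}
    - {"dx":-1,"dy":0,"dz":1,"rx":0,"ry":0,"rz":0}
    - {"dx":-1,"dy":0,"dz":1,"rx":0,"ry":0,"rz":0}
    - {"dx":0,"dy":0,"dz":1,"rx":0,"ry":0,"rz":0}
    - {"dx":0,"dy":0,"dz":0,"rx":0,"ry":0,"rz":0}
    - {"dx":0,"dy":0,"dz":0,"rx":0,"ry":0,"rz":0}

```text
t: 21.65
tcp_pos: [0.4073, -0.0994, 0.2366]
tool_rot: [1.0, 0.001, -0.0, -0.0]
force: [-0.7, -0.2, -0.1]
finger_gap: 0.001
gripper_force: 0.0
```

```bash
python3 - <<'E'
from h import *
s=sensors.sense();print(s['t'],s['tcp_pos'],s['force'])
w=cams.snapshot('wrist')[:,:,::-1];t=cams.snapshot('scene')[:,:,::-1]
cv2.imwrite('pics/w6.png',cv2.resize(np.hstack([w,t[:, :]]),(800,300)))
E
```

```text
21.65 [ 0.40734607 -0.09943722  0.2365775 ] [-0.68378877 -0.18304869 -0.08391009]
```

View pics/w6.png

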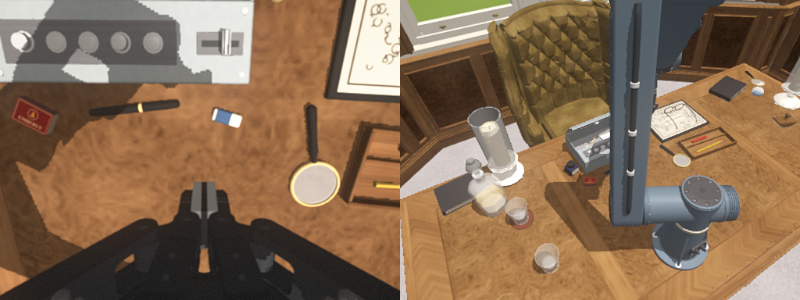

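The final views show the lid standing open, keys 1 and 4 still up, and the pen, eraser and matchbox where they were. The robot is clear of everything, so I'll hand in.

```bash
python3 -c "
from station import order
print(order.sign_off())"
```

```text
the job is handed in; nothing more can be done
None
```

The box is open and handed in at about 22 s: keys 2, 5 and 3 were pressed in that order and stayed down, keys 1 and 4 are up, the catch was pushed right until the lid sprang open, and nothing around it looked moved in the last pictures.

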